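# Load the tube spinner and hold its belt tensioner back

## Task

Get the tube spinner ready for its drive belt: lower the screw-capped tube gently, upright, to the bottom of the spinner's deep cup and let go of it there. Then push the tall post of the sprung tensioner arm back until the arm has passed its ratchet click, and a little further so that you and not the pawl carry the spring, without shoving the tube or knocking its two neighbours about. Finish while still holding the arm back there with the gripper; do not let go.

Things in the scene. Friction and masses are not known exactly. Their poses are not given: they have to be found in the camera images.
- tube: loose plastic 50 ml centrifuge tube standing upright, the tallest of three small containers standing together left of the spinner: body 29 mm across, screw cap 34 mm across from 96 to 114 mm above the foot, 114 mm tall, about 45 g. Origin at the centre of its underside, z up along the tube. It can be gripped round the cap from above.
- dropper: bystander: small dropper bottle with a rubber bulb, 33 mm across, 102 mm tall; origin at the centre of its underside. Leave where it stands.
- jar: bystander: small wide reagent bottle with screw cap, 45 mm across, 106 mm tall; origin at the centre of its underside. Leave where it stands.
- spinner: tube spinner, fixed: aluminium plate 150 (its x) by 210 mm (its y), top 16 mm above the worktop. Origin on the worktop under its centre; x points away from the robot (some yaw), y left, z up. Cup at its -y end. Arm's vertical pivot at x 30, y 68 mm. Motor pulley, 54 mm high, at x -48, y 22 mm; pawl slider in a guide, 46 mm high, at x -56 to -5, y 68 mm.
- cup_floor (a point): centre of the cup's inner floor, 34 mm above the worktop, where the tube's foot must stand. The cup is an aluminium sleeve, bore 40 mm, 66 mm deep, 58 mm across at its widest. A tube standing in it has its cap from 130 to 148 mm above the worktop.
- cup_mouth (a point): centre of the cup's mouth, level with its rim, 100 mm above the worktop.
- tensioner (a joint): angle of the sprung tensioner arm (rad): 0 at rest, grows as its post is pushed to the spinner's +x (counter-clockwise from above). At about 0.5 the pawl clicks in behind its tooth; alone it would keep the arm at 0.50. End stop at 0.72. Push needed at the post: 3 N at rest, rising to 10 to 12 N at 0.33, easing to 5 N or less from 0.40 to 0.49, 7 to 9 N beyond the click.
- post (a point): on the axis of the upright post at the arm's free end, 115 mm above the worktop. At angle q it lies at the pivot plus 85 mm along (sin(q - 0.45), -cos(q - 0.45)) in the spinner's x, y. The post is 18 mm across (rubber sleeve 19 mm), free all round from 54 to 136 mm above the worktop: push it there from its -x side.
- pawl (a joint): travel of the brass pawl slider (m): 0 when fully in (at rest, and again after the click), up to about 0.007 while the arm's tooth lifts it.

How it is judged:
On the way, in this order (a step that is already met when the one before it is completed fails the run):
1. the tube stands on the cup's floor and has been let go (horizontal distance between tube and cup_floor below 0.012 m and z of tube in the frame of cup_floor below 0.006 m and angle between tube's own z axis and vertical below 0.2 rad and linear speed of tube below 0.03 m/s and contact force between the fingers and tube below 0.05 N), for 0.2 s.
2. the arm has passed the click and the pawl has dropped in (value of joint tensioner above 0.5 rad and value of joint pawl below 0.002 m), for 0.1 s.
At the end, for the whole second after the job is handed in: The gripper is still holding the tensioner arm still past its click (joint above 0.525 rad, pawl dropped in), carrying its spring with more than 3 N; the tube stands untouched on the floor of the cup, within 12 mm of its centre, less than 6 mm above it and leaning less than 0.2 rad (all of step 1 and value of joint tensioner above 0.525 rad and value of joint pawl below 0.002 m and velocity of joint tensioner between -0.1 and 0.1 rad/s and contact force between any of the fingers, the arm and tensioner above 3 N); the arm keeps its last pose, push and grip.
It fails at once if a neighbouring bottle shifted more than 30 mm or tipped over (distance of any of dropper, jar from where it was at the start of the episode above 0.03 m or angle between any of dropper, jar's own z axis and vertical above 0.5 rad).
It fails at once if the tube was dropped (falling free faster than 0.7 m/s, about 25 mm of fall) (contact force between the fingers and tube below 0.02 N and linear speed of tube above 0.7 m/s).
It fails at once if the tube was pressed against the spinner with more than 50 N (contact force between tube and spinner above 50 N).
It also fails if it takes over 50 s, if anything falls off the work surface, if the arm or the gripper's body presses on something with over 40 N, if the wrist force passes 120 N, or if a joint passes its speed limit or range.

## Robot

A 7-joint arm with a two-finger parallel gripper is mounted at the origin on the work surface; the furniture and walls round the work are solid. World frame = base frame: x ahead of the robot, y to its left, z up, the work surface at z = 0. Lengths are in m, angles in rad, forces in N, time in s.
With the tool pointing down it reaches from about 0.4 to 0.875 m from the base axis. Payload 19.3 kg.
Tool frame: the origin (TCP) lies at the very end of the fingers, on their centre line; the grasp point (between the pads) lies 19 mm behind it; z points along the fingers, y is the line along which they close (so a half turn about z gives the same grasp; the last joint's range is limited). The gripper opens to 85 mm and grips with 20 to 120 N. Pads are 22 mm wide; open, the fingers measure 114 mm over their backs; the gripper's body (76 mm by 85 mm) begins 54 mm behind the grasp point. The pads swing forward as they close: fully open they stand 13 mm farther back than shut.
Start: joints at [1.082, 0.521, -0.036, 1.599, 0.021, 1.021, -0.113], TCP at [0.254, -0.571, 0.231] pointing down, gripper open.
Joint ranges: [-2.91, 2.91], [-0.3, 2.13], [-1.5, 1.42], [0.17, 2.43], [-1.26, 4.41], [0.16, 1.93], [-2.52, 2.52]. Speed limits (rad/s): [1.89, 1.89, 2.39, 2.39, 3.01, 3.01, 3.01].

## Interface

Orientations are given as [roll, pitch, yaw] about the fixed x, y, z axes, in that order (R = Rz(yaw) Ry(pitch) Rx(roll)).
In Python, from workcell import monitor, viewer, bot gives the robot as it stands.
- The arm moves only by the tool move_arm, never from a script. Its arguments are lists of equal length, an entry for each row: "gripper": the opening, from 0 (shut) to 1 (fully open); "linear": the shift along the tool's x, y, z in cm, a list of three; "twist": the turn about the tool's z in degrees. A call has 1 to 8 rows; each row shifts and turns the commanded pose from where the row before left it, along the tool's axes as they then stand; what a row does not reach is not made up. A row lasts 1/10 s, in which the tool goes at most 50 mm and 8.59 degrees, less where a joint would pass 70% of its speed; a pose out of reach is approached as far as the arm can. A call with a gripper value outside its range is refused whole. The fingers move at their own pace and stop on an object; "squeeze" is the grip in N (left out, the last holds). Time passes only in rows, so rows that do not move let the fingers close. It gives the time, the measured TCP pose, the force, the opening and the grip force at its end, in the units of the state.
- monitor.observe(): the state, without advancing time (a new reading comes with each control period).
- viewer.grab_frame(name): name is "scene" or "top" or "wrist"; returns a dict with "img" (480x640x3 uint8, red, green, blue), "K" (3x3 intrinsics, pixels), "eye" and "rotation" of the camera in the world. Camera axes: x right, y up, looking along -z (the intrinsics and any distortion apply to the point x, -y, -z); pixel columns grow to the right and rows downward; lengths in m; the calibration is good to about 2 mm. The wrist camera is an equidistant fisheye: a pixel r from the principal point sees the ray r / f radians off the axis. A picture is of the moment at which its call begins. There is no depth.
- bot.job_done(): hands the job in; it is judged then, once.
The state is a dict: "clock": time; "qpos": joint angles; "qd": joint speeds; "joint_efforts": joint torques, N m; "position": TCP position; "tool_rot": TCP orientation; "force": force on the tool from outside, world axes, zero at the start; "moment": the same for the moment, N m; "grip_width": finger opening in m; "finger_force": force on a finger pad.
Only numpy, scipy, OpenCV 4.12 (cv2) and the standard library are available. Lean on these libraries where they do the work, as an engineer would, in place of code of your own. Each camera call takes 0.05 s, during which the arm holds its last target. There are 200 camera calls.

## Working session

There is one attempt and no reset: what is moved stays moved. The work goes in short steps, Python scripts to look and compute and a tool call to move; the robot and the scene stay as the last step left them, time stands still between calls to the robot, and variables do not carry over. Pictures are saved under pics/ and viewed, at most 10 in all, crops included, and the job is handed in when it is done.

Besides the shell and the picture viewer there is one more tool, called after "Request:" as name(argument=value, ...), one argument or row to a line, values as JSON. move_arm: Moves the arm, as the interface text tells. Its arguments: {"type":"object","properties":{"gripper":{"type":"array"},"linear":{"type":"array"},"twist":{"type":"array"},"squeeze":{"type":"number"}},"required":["gripper","linear","twist"]}

```bash
mkdir -p pics; python3 - <<'E'
from workcell import monitor, viewer, bot
import cv2,numpy as np,pickle
print(monitor.observe())
for n in("scene","top"):
    f=viewer.grab_frame(n);cv2.imwrite(f"pics/{n}0.png",f["img"][:,:,::-1]);pickle.dump(f,open(f"{n}0.pkl","wb"))
    print(n,f["K"],f["eye"],f["rotation"],f.keys())
E
```

```text
{'clock': 0.0, 'qpos': array([ 1.08179495,  0.52201248, -0.03632535,  1.59999953,  0.02119522,
        1.02110813, -0.1127861 ]), 'qd': array([ 8.02673407e-04, -2.65426088e-04,  7.67605479e-04, -4.90813758e-04,
        1.77036764e-04, -9.26613031e-04,  2.47866104e-05]), 'joint_efforts': array([-2.46421459e-04, -9.27081800e+01,  1.97941236e+00, -3.69920683e+01,
        1.78168580e-02,  8.18714179e-03,  2.62811579e-05]), 'position': array([ 0.25399439, -0.57069125,  0.23072975]), 'tool_rot': array([-3.14045273e+00,  7.89196368e-05,  4.18800919e-01]), 'force': array([-0.16094602, -1.37520219,  0.33768177]), 'moment': array([ 0.00326021, -0.0231626 ,  0.01235603]), 'finger_force': 0.0, 'grip_width': 0.08506726469161659}
scene [[553.26610949   0.         332.95147165]
 [  0.         553.26610949 227.95480554]
 [  0.           0.           1.        ]] [ 0.31024379 -0.4017188   0.89233079] [ 0.48485403 -0.01261034 -0.40207378] dict_keys(['img', 'K', 'eye', 'rotation'])
top [[468.92972314   0.         310.70835617]
 [  0.         468.92972314 238.85703738]
 [  0.           0.           1.        ]] [ 0.38508539 -0.0215783   0.92998668] [ 0.13886688  0.02834219 -1.58837745] dict_keys(['img', 'K', 'eye', 'rotation'])
```

View pics/scene0.png

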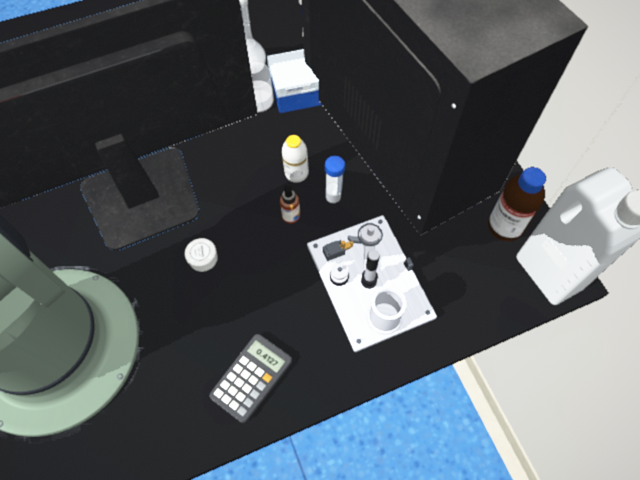

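View pics/top0.png

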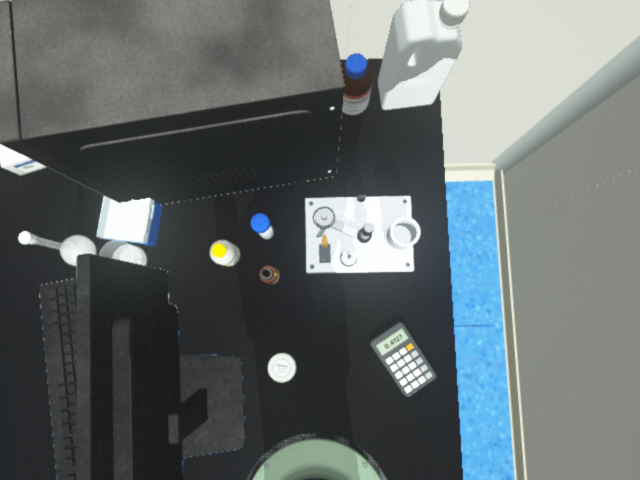

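The scene view shows the tube (blue cap, 335,165), dropper (290,207), jar (yellow cap, 294,145), cup (387,308) and post (372,265). In the top view they are: tube (261,222), dropper (269,274), jar (224,252), cup (404,233), post (366,233).

```bash
cat > h.py <<'E'
import numpy as np,cv2,pickle
from scipy.spatial.transform import Rotation as R
def ray(f,u,v):
    K=f["K"];d=np.array([(u-K[0,2])/K[0,0],-(v-K[1,2])/K[1,1],-1.])
    return np.array(f["eye"]),R.from_euler("xyz",f["rotation"]).as_matrix()@d
def onz(f,u,v,z):
    o,d=ray(f,u,v);return o+d*(z-o[2])/d[2]
def proj(f,p):
    c=R.from_euler("xyz",f["rotation"]).as_matrix().T@(np.array(p)-f["eye"]);K=f["K"]
    return K[0,2]+K[0,0]*c[0]/-c[2],K[1,2]+K[1,1]*-c[1]/-c[2]
def cross(fa,a,fb,b):
    o,d=ray(fa,*a);p,e=ray(fb,*b)
    s,t=np.linalg.lstsq(np.c_[d,-e],p-o,rcond=None)[0]
    return (o+s*d+p+t*e)/2,np.linalg.norm(o+s*d-p-t*e)
E
python3 - <<'E'
from h import *
S=pickle.load(open("scene0.pkl","rb"));T=pickle.load(open("top0.pkl","rb"))
for n,f,box in(("scene",S,(270,120,450,360)),("top",T,(200,180,440,300))):
    h=cv2.cvtColor(f["img"],cv2.COLOR_RGB2HSV)
    x0,y0,x1,y1=box
    for c,lo,hi in(("blue",(100,120,60),(125,255,255)),("yellow",(22,150,100),(35,255,255)),("plate",(0,0,150),(180,60,255))):
        m=cv2.inRange(h,lo,hi);k=np.zeros_like(m);k[y0:y1,x0:x1]=m[y0:y1,x0:x1]
        cs,_=cv2.findContours(k,cv2.RETR_EXTERNAL,2);cc=max(cs,key=cv2.contourArea)
        print(n,c,cv2.boundingRect(cc),cv2.minAreaRect(cc))
        if c=="plate":
            b=cv2.boxPoints(cv2.minAreaRect(cc)); ap=cv2.approxPolyDP(cc,6,True)[:,0]
            print([ (p.tolist(),onz(f,*map(float,p),.016).round(4)[:2]) for p in ap])
a=cv2.resize(T["img"][185:285,210:430],None,fx=3.6,fy=3.6,interpolation=2)
cv2.imwrite("pics/topz.png",a[:,:,::-1])
a=cv2.resize(S["img"][205:355,270:450],None,fx=4,fy=4,interpolation=2)
cv2.imwrite("pics/scz.png",a[:,:,::-1])
E
```

```text
scene blue (324, 155, 22, 22) ((334.5, 165.5), (21.0, 21.0), 90.0)
scene yellow (286, 135, 14, 13) ((292.5, 141.0), (12.0, 13.0), 90.0)
scene plate (307, 216, 130, 136) ((371.27838134765625, 280.37628173828125), (120.92774200439453, 90.1627426147461), 66.03751373291016)
[([383, 216], array([0.5944, 0.0064])), ([307, 244], array([0.4464, 0.007 ])), ([354, 351], array([ 0.445 , -0.1994])), ([436, 317], array([ 0.5933, -0.2001]))]
top blue (250, 213, 21, 20) ((259.25, 222.25001525878906), (19.091880798339844, 19.798988342285156), 45.0)
top yellow (212, 244, 14, 13) ((218.5, 250.0), (12.0, 13.0), 90.0)
top plate (305, 196, 116, 77) ((362.5, 234.0), (76.0, 115.0), 90.0)
[([410, 196], array([ 0.5948, -0.1963])), ([305, 198], array([0.5958, 0.012 ])), ([306, 271], array([0.4502, 0.0124])), ([412, 271], array([ 0.4462, -0.1932])), ([420, 229], array([ 0.5282, -0.2127]))]
```

View pics/topz.png

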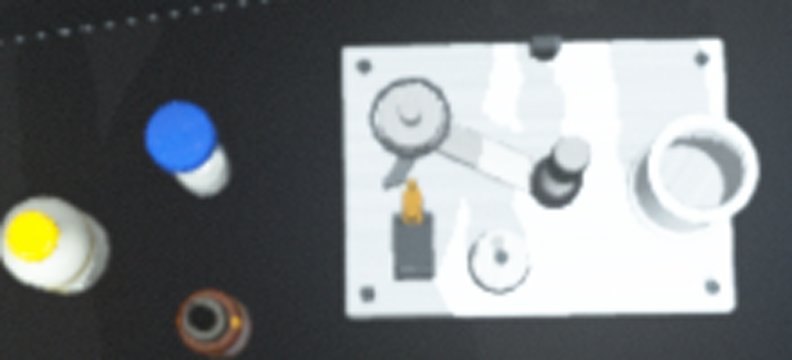

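View pics/scz.png

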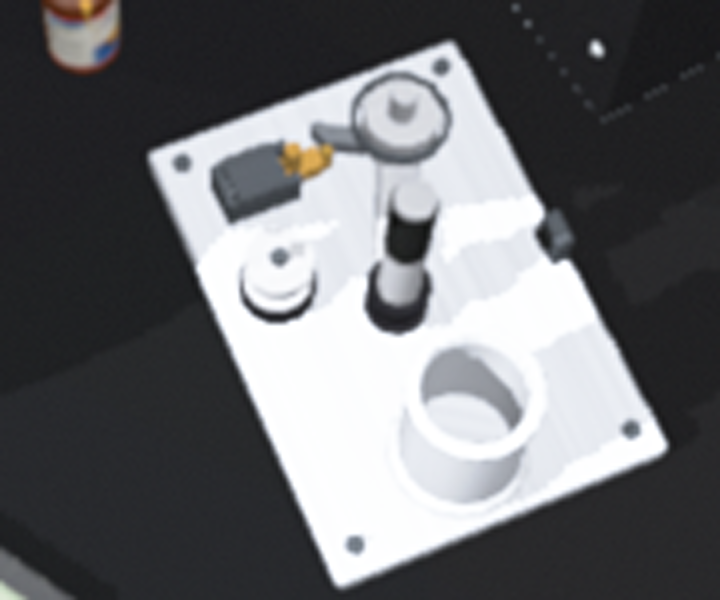

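```bash
python3 - <<'E'
from h import *
S=pickle.load(open("scene0.pkl","rb"));T=pickle.load(open("top0.pkl","rb"))
tz=lambda u,v:(210+u/3.6-.36,185+v/3.6-.36)
sz=lambda u,v:(270+u/4-.38,205+v/4-.38)
pts={"cup":(sz(475,402),tz(703,170),.1),"post":(sz(415,200),tz(571,155),.136),"tubecap":((334.5,165.5),(259.9,222.5),.107),
"jarcap":((292.5,141),(218.5,250),.1),"pulley":(sz(279,257),tz(501,257),.054),"pivot":(sz(403,105),tz(410,115),.07),"dropper":((288,193),tz(205,318),.102)}
for k,(a,b,z) in pts.items():
    p,g=cross(S,a,T,b);print(k,p.round(4),"gap",round(g,4),"S",onz(S,*a,z).round(4)[:2],"T",onz(T,*b,z).round(4)[:2])
for u,v in((364,67),(367,293),(712,286),(701,58)):print("screwT",onz(T,*tz(u,v),.016).round(4))
for u,v in((442,67),(181,163),(355,545),(631,429)):print("screwS",onz(S,*sz(u,v),.016).round(4))
E
```

```text
cup [ 0.5125 -0.1707  0.0852] gap 0.0005 S [ 0.5085 -0.1749] T [ 0.5105 -0.1682]
post [ 0.5154 -0.1007  0.1275] gap 0.0007 S [ 0.5134 -0.1041] T [ 0.5136 -0.0998]
tubecap [0.5338 0.0915 0.0965] gap 0.0001 S [0.5308 0.085 ] T [0.532 0.09 ]
jarcap [0.4849 0.1656 0.0998] gap 0.0001 S [0.4848 0.1654] T [0.4849 0.1655]
pulley [ 0.4747 -0.0702  0.045 ] gap 0.0004 S [ 0.4727 -0.0737] T [ 0.474  -0.0697]
pivot [ 0.5526 -0.0241  0.0425] gap 0.0006 S [ 0.5451 -0.0364] T [ 0.5471 -0.0239]
dropper [0.4434 0.0822 0.0764] gap 0.0006 S [0.4389 0.0671] T [0.442  0.0791]
screwT [0.5848 0.0007 0.016 ]
screwT [0.4597 0.0013 0.016 ]
screwT [ 0.4598 -0.185   0.016 ]
screwT [ 0.5855 -0.1847  0.016 ]
screwS [ 0.5849 -0.0016  0.016 ]
screwS [ 0.4581 -0.0008  0.016 ]
screwS [ 0.4582 -0.187   0.016 ]
screwS [ 0.5842 -0.1867  0.016 ]
```

Request:
move_arm(
  gripper=[1,1,1,1,1,1,1,1],
  linear=[
    [0,0,0],
    [0,0,0],
    [0,0,0],
    [0,0,0],
    [0,0,0],
    [0,0,0],
    [0,0,0],
    [0,0,0],
  ],
  twist=[-8.25,-8.25,-8.25,-8.25,-8.25,-8.25,-8.25,-8.25],
)

```text
clock: 0.9
position: [0.254, -0.5708, 0.231]
tool_rot: [-3.141, -0.001, 1.577]
force: [-0.7, 0.1, 0.4]
grip_width: 0.0857
finger_force: 0.0
```

Request:
move_arm(
  gripper=[1,1,1,1,1,1,1,1],
  linear=[
    [3,1.2,0],
    [3.5,1.4,0],
    [3.5,1.4,0],
    [3.5,1.4,0],
    [3.5,1.4,0],
    [3.5,1.4,0],
    [3.5,1.4,0],
    [3.5,1.4,0],
  ],
  twist=[0,0,0,0,0,0,0,0],
)

```text
clock: 1.7
position: [0.3643, -0.2945, 0.2312]
tool_rot: [-3.141, -0.0, 1.571]
force: [1.2, 0.5, 0.3]
grip_width: 0.0852
finger_force: 0.0
```

Request:
move_arm(
  gripper=[1,1,1,1,1,1,1,1],
  linear=[
    [3.5,1.5,0],
    [3.5,1.5,0],
    [3.5,1.5,0],
    [3.5,1.5,0],
    [3.5,1.5,0],
    [3.5,1.5,0],
    [3,1.3,0],
    [2,1,0],
  ],
  twist=[0,0,0,0,0,0,0,0],
)

```text
clock: 2.5
position: [0.4777, -0.0337, 0.2313]
tool_rot: [3.142, -0.0, 1.573]
force: [0.1, -1.2, 0.3]
grip_width: 0.0857
finger_force: 0.0
```

Now to just above the tube; remaining about dx 5.4, dy 12.1 cm.

Request:
move_arm(
  gripper=[1,1,1,1,1,1,1],
  linear=[
    [2.5,1.1,0],
    [2.5,1.1,0],
    [2.5,1.1,0],
    [2.3,1.1,0],
    [1.5,0.7,0],
    [0.8,0.3,0],
    [0,0,0],
  ],
  twist=[0,0,0,0,0,0,0],
)

```text
clock: 3.2
position: [0.5312, 0.0855, 0.2311]
tool_rot: [-3.141, -0.0, 1.572]
force: [-0.8, -0.8, -0.1]
grip_width: 0.0852
finger_force: 0.0
```

```bash
python3 - <<'E'
from workcell import monitor, viewer
from h import *
s=monitor.observe();print(s["position"],s["tool_rot"],s["qpos"])
f=viewer.grab_frame("wrist");pickle.dump(f,open("w1.pkl","wb"));cv2.imwrite("pics/w1.png",f["img"][:,:,::-1])
print(f["K"],f["eye"],f["rotation"])
E
```

```text
[0.53115636 0.08545831 0.23109038] [-3.14114874e+00 -1.78552275e-04  1.57161278e+00] [ 0.15450327  0.43093042 -0.56632822  1.80877987  0.27273735  0.98061482
 -0.52302333]
[[371.64829954   0.         324.59231483]
 [  0.         371.64829954 235.1081912 ]
 [  0.           0.           1.        ]] [0.53010399 0.16047459 0.37284782] [-0.2976045   0.00051618  0.00177171]
```

View pics/w1.png

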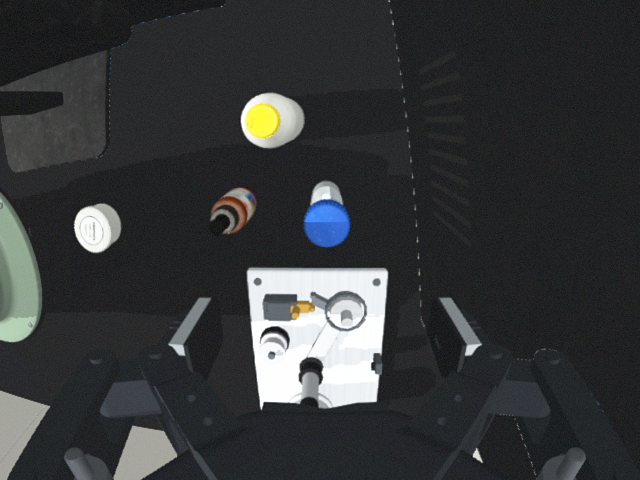

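The wrist view shows the cap's top at about (327,224), plate screws at (258,282) and (376,282), and no bottle under the fingers.

```bash
cat >> h.py <<'E'
def wz(f,u,v,z):
    K=f["K"];a,b=u-K[0,2],v-K[1,2];r=np.hypot(a,b);t=r/K[0,0]
    d=np.array([np.sin(t)*a/r,-np.sin(t)*b/r,-np.cos(t)]);d=R.from_euler("xyz",f["rotation"]).as_matrix()@d
    o=np.array(f["eye"]);return (o+d*(z-o[2])/d[2])
E
python3 - <<'E'
from h import *
f=pickle.load(open("w1.pkl","rb"))
h=cv2.cvtColor(f["img"],cv2.COLOR_RGB2HSV)
m=cv2.inRange(h,(100,120,60),(125,255,255));m[:, :280]=0;m[:,380:]=0
cs,_=cv2.findContours(m,cv2.RETR_EXTERNAL,2);c=max(cs,key=cv2.contourArea);x,y,w,hh=cv2.boundingRect(c);print(x,y,w,hh)
L=wz(f,x,224,.114);Rr=wz(f,x+w-1,224,.114);B=wz(f,x+w/2,y+hh-.5,.114)
print("left/right at top",L,Rr,"near edge",B,"-> centre",(L+Rr)[0]/2,B[1]+.017)
for u,v in((258,282),(376,282)):print(wz(f,u,v,.016))
print("dropper top",wz(f,217,226,.102),"jar",wz(f,263,120,.106))
E
```

```text
303 200 48 48
left/right at top [0.51448635 0.08945194 0.114     ] [0.54847086 0.08952057 0.114     ] near edge [0.53190077 0.0715419  0.114     ] -> centre 0.5314786043062759 0.0885419037537342
[ 0.45944417 -0.00123111  0.016     ]
[ 0.5845721  -0.00074156  0.016     ]
dropper top [0.44632872 0.08465765 0.102     ] jar [0.48604815 0.16438128 0.106     ]
```

Request:
move_arm(
  gripper=[1,1,1,1,1,1,1,1],
  linear=[
    [0.3,0,1.5],
    [0,0,2.5],
    [0,0,2.5],
    [0,0,2.5],
    [0,0,2.5],
    [0,0,2],
    [0,0,1],
    [0,0,0],
  ],
  twist=[0,0,0,0,0,0,0,0],
)

```text
clock: 4.05
position: [0.5306, 0.087, 0.0856]
tool_rot: [-3.14, 0.001, 1.57]
force: [1.1, -0.1, 1.1]
grip_width: 0.0852
finger_force: 0.0
```

Request:
move_arm(
  gripper=[0,0,0,0,0,0,0,0],
  linear=[
    [0,0,0],
    [0,0,0],
    [0,0,0],
    [0,0,0],
    [0,0,0],
    [0,0,0],
    [0,0,0],
    [0,0,0],
  ],
  twist=[0,0,0,0,0,0,0,0],
  squeeze=25,
)

```text
clock: 4.85
position: [0.5317, 0.0881, 0.087]
tool_rot: [3.14, -0.0, 1.571]
force: [-0.3, -0.8, 7.8]
grip_width: 0.0323
finger_force: 24.4
```

Request:
move_arm(
  gripper=[0,0,0,0,0,0,0,0],
  linear=[
    [0,0,-0.5],
    [0,0,-2],
    [0,0,-3],
    [0,0,-3],
    [0,0,-3],
    [0,0,-3],
    [0,0,-3],
    [0,0,-1.5],
  ],
  twist=[0,0,0,0,0,0,0,0],
)

```text
clock: 5.65
position: [0.5316, 0.0882, 0.2792]
tool_rot: [3.139, -0.0, 1.571]
force: [-0.2, -0.2, -1.0]
grip_width: 0.0322
finger_force: 25.0
```

Request:
move_arm(
  gripper=[0,0,0,0,0,0,0,0],
  linear=[
    [-1.5,-0.1,0],
    [-3,-0.3,0],
    [-3,-0.3,0],
    [-3,-0.3,0],
    [-3,-0.3,0],
    [-3,-0.3,0],
    [-3,-0.3,0],
    [-2.5,-0.2,0],
  ],
  twist=[0,0,0,0,0,0,0,0],
)

```text
clock: 6.45
position: [0.509, -0.1345, 0.2757]
tool_rot: [-3.14, 0.0, 1.569]
force: [0.8, 0.0, -0.8]
grip_width: 0.0323
finger_force: 25.0
```

Request:
move_arm(
  gripper=[0,0,0,0,0,0],
  linear=[
    [-1.5,-0.1,0],
    [-1,-0.1,0],
    [-0.8,0,0],
    [-0.5,0,0],
    [0,0,0],
    [0,0,0],
  ],
  twist=[0,0,0,0,0,0],
)

```text
clock: 7.05
position: [0.5083, -0.1693, 0.2763]
tool_rot: [3.142, -0.0, 1.572]
force: [-0.4, -0.3, -0.5]
grip_width: 0.0319
finger_force: 25.0
```

```bash
python3 - <<'E'
from workcell import monitor, viewer
from h import *
s=monitor.observe();print(s["position"],s["tool_rot"],s["force"])
for n in("wrist","scene","top"):
    f=viewer.grab_frame(n);pickle.dump(f,open(n+"2.pkl","wb"));cv2.imwrite(f"pics/{n}2.png",f["img"][:,:,::-1])
print(f["eye"])
a=[pickle.load(open(n+"2.pkl","rb"))["img"] for n in("wrist","scene")]
b=np.hstack([cv2.resize(a[0][140:480,180:480],(400,453)),cv2.resize(a[1][100:360,280:510],(400,453))])
cv2.imwrite("pics/c2.png",b[:,:,::-1])
E
```

```text
[ 0.5083228  -0.16930815  0.27628643] [ 3.14158248e+00 -2.83336344e-04  1.57155947e+00] [-0.40253275 -0.31465968 -0.48446526]
[ 0.38508539 -0.0215783   0.92998668]
```

View pics/c2.png

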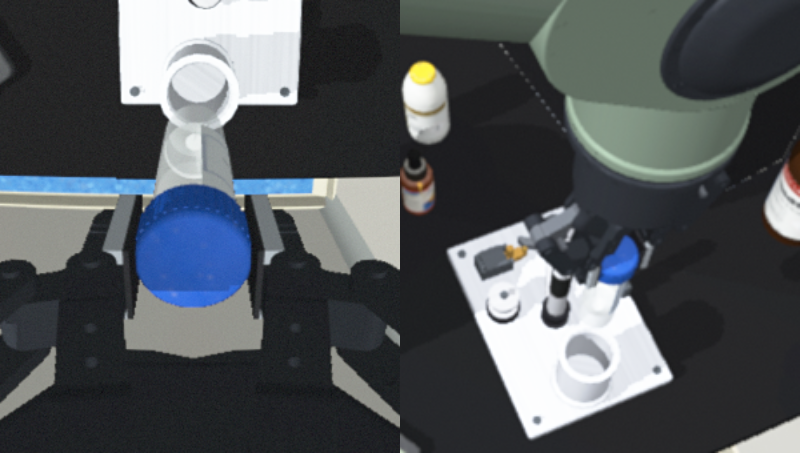

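```bash
python3 - <<'E'
from h import *
f=pickle.load(open("wrist2.pkl","rb"))
c=lambda u,v:(180+u/1.3333,140+v/1.3324)
for n,u,v,z in(("rimL",161,82,.1),("rimR",238,82,.1),("top",199,40,.1),("boreL",171,80,.1),("boreR",229,80,.1),("bore far",199,46,.1),("s1",135,91,.016),("s2",289,91,.016),("cap L",136,250,.303),("cap R",252,250,.303)):
    print(n,wz(f,*c(u,v),z).round(4))
print(f["eye"],f["rotation"])
a=cv2.resize(f["img"][160:260,280:390],None,fx=5,fy=5,interpolation=2);cv2.imwrite("pics/w2z.png",a[:,:,::-1])
E
```

```text
rimL [ 0.4865 -0.1612  0.1   ]
rimR [ 0.537 -0.161  0.1  ]
top [ 0.5113 -0.1334  0.1   ]
boreL [ 0.4931 -0.1598  0.1   ]
boreR [ 0.5311 -0.1597  0.1   ]
bore far [ 0.5113 -0.1373  0.1   ]
s1 [ 0.4591 -0.1864  0.016 ]
s2 [ 0.5884 -0.1859  0.016 ]
cap L [ 0.492  -0.1645  0.303 ]
cap R [ 0.5234 -0.1644  0.303 ]
[ 0.50723181 -0.09431046  0.41805945] [-2.97483708e-01  3.81603101e-05  1.70558078e-03]
```

View pics/w2z.png

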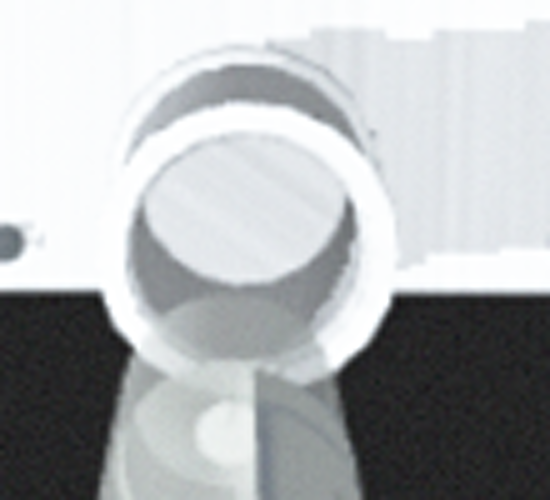

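```bash
python3 - <<'E'
from h import *
f=pickle.load(open("wrist2.pkl","rb"))
c=lambda u,v:(280+u/5-.4,160+v/5-.4)
for n,u,v,z in(("L",103,245,.1),("R",397,245,.1),("T",250,101,.1),("B",250,388,.1),("C",250,245,.1),("foot",225,437,.19),("sL",10,243,.016)):
    print(n,wz(f,*c(u,v),z).round(4))
E
```

```text
L [ 0.4859 -0.1675  0.1   ]
R [ 0.5376 -0.1674  0.1   ]
T [ 0.5116 -0.1419  0.1   ]
B [ 0.5119 -0.1938  0.1   ]
C [ 0.5117 -0.1675  0.1   ]
foot [ 0.5074 -0.1723  0.19  ]
sL [ 0.4595 -0.1863  0.016 ]
```

The zoomed wrist view shows the cup's rim as a circle of 52 mm round crop (250,245), so the cup centre is near (0.512, -0.168). The tube's foot hangs in line with it.

Request:
move_arm(
  gripper=[0,0,0,0,0,0,0,0],
  linear=[
    [0,0.3,1],
    [0,0,2],
    [0,0,2],
    [0,0,1.5],
    [0,0,1],
    [0,0,0.8],
    [0,0,0],
    [0,0,0],
  ],
  twist=[0,0,0,0,0,0,0,0],
)

```text
clock: 8.0
position: [0.5114, -0.17, 0.1936]
tool_rot: [3.141, 0.0, 1.571]
force: [0.3, 0.1, 0.1]
grip_width: 0.0317
finger_force: 25.0
```

```bash
python3 - <<'E'
from workcell import monitor, viewer
from h import *
s=monitor.observe();print(s["position"],s["force"])
a=[]
for n,(x,y,w) in(("wrist",(240,150,180)),("scene",(330,230,120))):
    f=viewer.grab_frame(n);pickle.dump(f,open(n+"3.pkl","wb"));a.append(cv2.resize(f["img"][y:y+w,x:x+w],(400,400),interpolation=2))
cv2.imwrite("pics/c3.png",np.hstack(a)[:,:,::-1])
E
```

```text
[ 0.5114383  -0.16997723  0.1936101 ] [0.30177935 0.14538154 0.13056764]
```

View pics/c3.png

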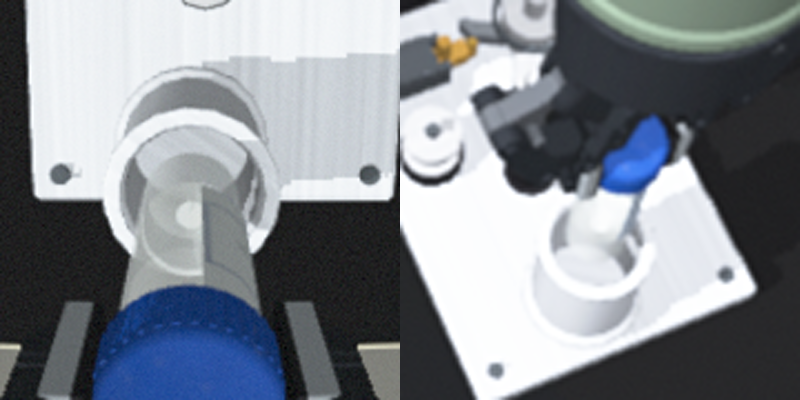

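Request:
move_arm(
  gripper=[0,0,0,0,0,0,0,0],
  linear=[
    [0.1,0,0.4],
    [0,0,0.4],
    [0,0,0.4],
    [0,0,0.4],
    [0,0,0.4],
    [0,0,0.4],
    [0,0,0],
    [0,0,0],
  ],
  twist=[0,0,0,0,0,0,0,0],
)

```text
clock: 8.9
position: [0.5112, -0.169, 0.1693]
tool_rot: [-3.141, -0.0, 1.571]
force: [0.4, -0.5, 0.5]
grip_width: 0.0319
finger_force: 25.0
```

```bash
python3 - <<'E'
from workcell import monitor, viewer
from h import *
s=monitor.observe();print(s["position"],s["force"],s["moment"])
a=[]
for n,(x,y,w) in(("wrist",(240,150,180)),("scene",(330,230,120))):
    f=viewer.grab_frame(n);pickle.dump(f,open(n+"4.pkl","wb"));a.append(cv2.resize(f["img"][y:y+w,x:x+w],(400,400),interpolation=2))
cv2.imwrite("pics/c4.png",np.hstack(a)[:,:,::-1])
E
```

```text
[ 0.51118945 -0.16900391  0.16926088] [ 0.37511836 -0.49802601  0.54448472] [-0.01134227 -0.00858997 -0.01728718]
```

View pics/c4.png

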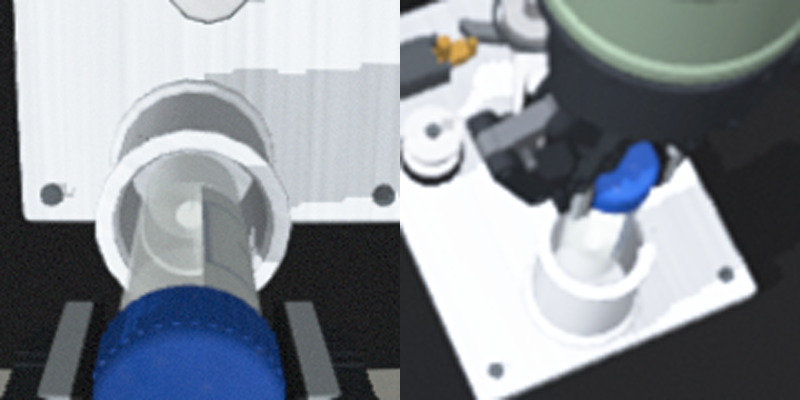

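The foot is inside the mouth with no contact force. Going on down.

Request:
move_arm(
  gripper=[0,0,0,0,0,0,0,0],
  linear=[
    [0,0,0.7],
    [0,0,0.8],
    [0,0,0.8],
    [0,0,0.7],
    [0,0,0.6],
    [0,0,0.4],
    [0,0,0],
    [0,0,0],
  ],
  twist=[0,0,0,0,0,0,0,0],
)

```text
clock: 9.8
position: [0.5113, -0.169, 0.1294]
tool_rot: [3.141, 0.0, 1.571]
force: [-0.7, 0.2, -0.5]
grip_width: 0.032
finger_force: 25.0
```

Request:
move_arm(
  gripper=[0,0,0,0,0],
  linear=[
    [0,0,0.2],
    [0,0,0.2],
    [0,0,0.1],
    [0,0,0],
    [0,0,0],
  ],
  twist=[0,0,0,0,0],
)

```text
clock: 10.3
position: [0.5112, -0.169, 0.1243]
tool_rot: [3.142, 0.0, 1.571]
force: [0.2, -0.3, -0.4]
grip_width: 0.0321
finger_force: 25.0
```

Request:
move_arm(
  gripper=[0,0,0,0],
  linear=[
    [0,0,0.1],
    [0,0,0.1],
    [0,0,0],
    [0,0,0],
  ],
  twist=[0,0,0,0],
)

```text
clock: 10.7
position: [0.5112, -0.169, 0.1223]
tool_rot: [-3.142, -0.0, 1.571]
force: [0.6, -0.1, -0.2]
grip_width: 0.0319
finger_force: 25.0
```

Request:
move_arm(
  gripper=[0,0,0,0],
  linear=[
    [0,0,0.1],
    [0,0,0],
    [0,0,0],
    [0,0,0],
  ],
  twist=[0,0,0,0],
)

```text
clock: 11.1
position: [0.5112, -0.169, 0.1213]
tool_rot: [3.142, -0.0, 1.571]
force: [-0.3, 0.1, -1.7]
grip_width: 0.0324
finger_force: 25.0
```

Request:
move_arm(
  gripper=[0,0,0,0],
  linear=[
    [0,0,0.1],
    [0,0,0],
    [0,0,0],
    [0,0,0],
  ],
  twist=[0,0,0,0],
)

```text
clock: 11.5
position: [0.5117, -0.1691, 0.121]
tool_rot: [3.14, 0.0, 1.571]
force: [-2.1, -0.2, 11.8]
grip_width: 0.0324
finger_force: 26.1
```

Request:
move_arm(
  gripper=[0,0,0,0],
  linear=[
    [0,0,0.1],
    [0,0,0],
    [0,0,0],
    [0,0,0],
  ],
  twist=[0,0,0,0],
)

```text
clock: 11.9
position: [0.5123, -0.1692, 0.1207]
tool_rot: [3.139, 0.001, 1.571]
force: [-2.3, -1.0, 23.7]
grip_width: 0.032
finger_force: 27.5
```

Request:
move_arm(
  gripper=[0,0,0.5,0.6,0.8,1,1,1],
  linear=[
    [0,0,-0.2],
    [0,0,0],
    [0,0,0],
    [0,0,0],
    [0,0,0],
    [0,0,0],
    [0,0,0],
    [0,0,0],
  ],
  twist=[0,0,0,0,0,0,0,0],
)

```text
clock: 12.7
position: [0.5112, -0.169, 0.1213]
tool_rot: [-3.142, -0.0, 1.571]
force: [0.2, 0.2, -0.2]
grip_width: 0.0855
finger_force: 0.0
```

Request:
move_arm(
  gripper=[1,1,1,1,1,1,1,1],
  linear=[
    [0,0,0],
    [0,0,0],
    [0,0,-0.5],
    [0,0,-1.5],
    [0,0,-2],
    [0,0,-2.5],
    [0,0,-2.5],
    [0,0,-2],
  ],
  twist=[0,0,0,0,0,0,0,0],
)

```text
clock: 13.5
position: [0.5113, -0.169, 0.2331]
tool_rot: [3.141, 0.0, 1.571]
force: [-0.5, -0.3, -0.9]
grip_width: 0.0859
finger_force: 0.0
```

```bash
python3 - <<'E'
from workcell import monitor, viewer
from h import *
s=monitor.observe();print(s["position"],s["force"],s["moment"])
a=[]
for n,(x,y,w) in(("wrist",(200,150,240)),("scene",(300,200,150))):
    f=viewer.grab_frame(n);pickle.dump(f,open(n+"5.pkl","wb"));a.append(cv2.resize(f["img"][y:y+w,x:x+w],(400,400),interpolation=2))
cv2.imwrite("pics/c5.png",np.hstack(a)[:,:,::-1])
E
```

```text
[ 0.51130855 -0.16899106  0.23307573] [-0.5442901  -0.262264   -0.90025569] [ 0.01448     0.00999731 -0.01050307]
```

View pics/c5.png

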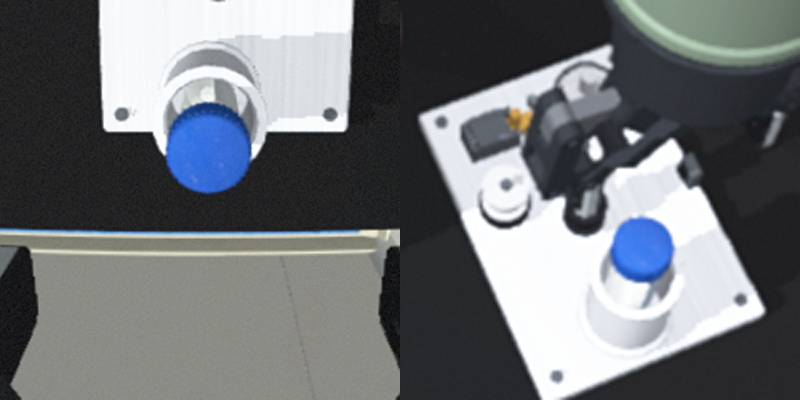

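The tube stands upright in the cup, cap over the mouth in both views. Next: close the fingers and go down on the post's -x side.

Request:
move_arm(
  gripper=[0,0,0,0,0,0,0,0],
  linear=[
    [1.4,-0.8,0],
    [2,-1.1,0],
    [2,-1.1,0],
    [1,-0.6,0],
    [0,0,0],
    [0,0,0],
    [0,0,0],
    [0,0,0],
  ],
  twist=[0,0,0,0,0,0,0,0],
)

```text
clock: 14.4
position: [0.4754, -0.1056, 0.2311]
tool_rot: [-3.141, -0.0, 1.57]
force: [-0.5, 0.8, -0.1]
grip_width: -0.0001
finger_force: 0.0
```

Request:
move_arm(
  gripper=[0,0,0,0,0,0,0,0],
  linear=[
    [0,0,1.5],
    [0,0,2.5],
    [0,0,2.5],
    [0,0,2.5],
    [0,0,2.5],
    [0,0,1.5],
    [0,0,0.5],
    [0,0,0],
  ],
  twist=[0,0,0,0,0,0,0,0],
)

```text
clock: 15.2
position: [0.4751, -0.1051, 0.0959]
tool_rot: [-3.141, -0.0, 1.571]
force: [-0.3, 0.1, 0.6]
grip_width: -0.0003
finger_force: 0.0
```

Request:
move_arm(
  gripper=[0,0,0,0,0,0],
  linear=[
    [0,0.5,0],
    [0,0.5,0],
    [0,0.5,0],
    [0,0.5,0],
    [0,0,0],
    [0,0,0],
  ],
  twist=[0,0,0,0,0,0],
)

```text
clock: 15.8
position: [0.4947, -0.1064, 0.0966]
tool_rot: [-3.14, 0.002, 1.569]
force: [-7.5, -7.2, 9.6]
grip_width: 0.0003
finger_force: 6.0
```

Request:
move_arm(
  gripper=[0,0,0,0,0,0,0,0],
  linear=[
    [0,-0.7,0],
    [0,-0.7,0],
    [0,0,-1],
    [0,0,-0.9],
    [0,0,0],
    [0,0,0],
    [0,0,0],
    [0,0,0],
  ],
  twist=[0,0,0,0,0,0,0,0],
)

```text
clock: 16.6
position: [0.4811, -0.105, 0.115]
tool_rot: [-3.141, -0.0, 1.571]
force: [0.8, -0.4, -0.2]
grip_width: 0.0002
finger_force: 0.0
```

Request:
move_arm(
  gripper=[0,0,0,0,0,0],
  linear=[
    [0,0.5,0],
    [0,0.5,0],
    [0,0.3,0],
    [0,0.3,0],
    [0,0,0],
    [0,0,0],
  ],
  twist=[0,0,0,0,0,0],
)

```text
clock: 17.2
position: [0.4964, -0.1056, 0.1149]
tool_rot: [-3.139, 0.001, 1.57]
force: [-5.5, -3.8, 1.2]
grip_width: 0.0001
finger_force: 3.0
```

Request:
move_arm(
  gripper=[0,0,0,0,0,0],
  linear=[
    [-0.2,0.5,0],
    [-0.1,0.5,0],
    [-0.1,0.4,0],
    [-0.1,0.4,0],
    [0,0,0],
    [0,0,0],
  ],
  twist=[0,0,0,0,0,0],
)

```text
clock: 17.8
position: [0.5139, -0.1111, 0.1147]
tool_rot: [-3.138, 0.001, 1.57]
force: [-9.2, -6.1, 1.8]
grip_width: -0.0002
finger_force: 4.4
```

Request:
move_arm(
  gripper=[0,0,0,0,0,0,0],
  linear=[
    [-0.1,0.4,0],
    [-0.1,0.4,0],
    [0,0.4,0],
    [0,0.4,0],
    [0,0.3,0],
    [0,0,0],
    [0,0,0],
  ],
  twist=[0,0,0,0,0,0,0],
)

```text
clock: 18.5
position: [0.5339, -0.1123, 0.115]
tool_rot: [-3.14, 0.0, 1.57]
force: [-3.1, -2.8, -1.3]
grip_width: -0.0001
finger_force: 1.5
```

Request:
move_arm(
  gripper=[0,0,0,0,0,0],
  linear=[
    [0,0.3,0],
    [0,0.2,0],
    [0,0.2,0],
    [0,0,0],
    [0,0,0],
    [0,0,0],
  ],
  twist=[0,0,0,0,0,0],
)

```text
clock: 19.1
position: [0.5402, -0.1122, 0.1149]
tool_rot: [-3.139, 0.0, 1.571]
force: [-8.1, -1.6, 0.8]
grip_width: -0.0002
finger_force: 3.7
```

Request:
move_arm(
  gripper=[0,0,0,0,0,0],
  linear=[
    [0,0.2,0],
    [0,0.1,0],
    [0,0,0],
    [0,0,0],
    [0,0,0],
    [0,0,0],
  ],
  twist=[0,0,0,0,0,0],
)

```text
clock: 19.7
position: [0.5432, -0.1122, 0.1149]
tool_rot: [-3.139, 0.0, 1.57]
force: [-7.9, -2.3, 1.5]
grip_width: 0.0003
finger_force: 3.9
```

```bash
python3 - <<'E'
from workcell import monitor, viewer
from h import *
for i in range(2):
    f=viewer.grab_frame("scene");s=monitor.observe();print(s["position"].round(4),s["force"].round(2))
for n in("scene","top"):
    g=viewer.grab_frame(n);f0=pickle.load(open(n+"0.pkl","rb"))
    h=cv2.cvtColor(g["img"],cv2.COLOR_RGB2HSV);h0=cv2.cvtColor(f0["img"],cv2.COLOR_RGB2HSV)
    for c,lo,hi,(x0,y0,x1,y1) in(("brass",(10,130,120),(28,255,255),(325,228,365,262) if n=="scene" else (318,230,335,252)),("blue",(100,120,60),(125,255,255),(350,200,440,320) if n=="scene" else (370,190,440,270))):
        for nm,q in(("before",h0),("now",h)):
            m=cv2.inRange(q[y0:y1,x0:x1],lo,hi);print(n,c,nm,m.sum()//255,cv2.boundingRect(m),x0,y0)
        if c=="blue":
            b=cv2.boundingRect(m);u,v=x0+b[0]+b[2]/2-.5,y0+b[1]+b[3]/2-.5
            if b[2]:print("cap",onz(g,u,v,.139))
E
```

```text
[ 0.5432 -0.1122  0.1149] [-7.54 -1.66  1.08]
[ 0.5431 -0.1122  0.1149] [-7.92 -1.67  0.58]
scene brass before 62 (16, 13, 12, 8) 325 228
scene brass now 59 (16, 13, 11, 8) 325 228
scene blue before 0 (0, 0, 0, 0) 350 200
scene blue now 446 (29, 81, 24, 25) 350 200
cap [ 0.5096286  -0.17057498  0.139     ]
top brass before 32 (5, 6, 4, 10) 318 230
top brass now 31 (5, 7, 4, 9) 318 230
top blue before 0 (0, 0, 0, 0) 370 190
top blue now 0 (0, 0, 0, 0) 370 190
```

The brass pawl is back where it was at rest, the push is steady at about 8 N (the range given for beyond the click), and the cap is still centred over the cup. Handing in.

```bash
python3 -c "
from workcell import bot
print(bot.job_done())"
```

```text
the job is handed in; nothing more can be done
None
```

I handed the job in at about 20 s with no verdict returned: the tube is released upright on the cup floor, and the closed gripper is holding the tensioner arm past its click (estimated 0.6 rad) with a steady push of about 8 N.

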